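# Draw a telescopic drive shaft out to its second stop and hold it

## Robot

A 6-joint arm with a two-finger parallel gripper is mounted at the origin on the work surface. World frame = base frame: x ahead of the robot, y to its left, z up, the work surface at z = 0. Lengths are in mm, angles in degrees, forces in N, time in s.
With the tool pointing down it reaches from about 350 to 800 mm from the base axis. Payload 7.3 kg.
Tool frame: the origin (TCP) lies midway between the tips of the shut fingers; the grasp point (between the pads) lies 19 mm behind it; z points along the fingers, y is the line along which they close (so a half turn about z gives the same grasp; the last joint's range is limited). The gripper opens to 85 mm and grips with 20 to 120 N. Pads are 22 mm wide; open, the fingers measure 114 mm over their backs; the gripper's body (76 mm by 85 mm) begins 54 mm behind the grasp point. The pads swing forward as they close: fully open they stand 13 mm farther back than shut.
Start: joints at [60.848, 19.595, 87.324, -0, 73.075, -8.365], TCP at [186.306, 490.851, 231.322] pointing down, gripper open.
Joint ranges: [-145.02, 145.02], [-44.19, 115.74], [2.07, 154.8], [-57.11, 237.11], [16.16, 152.29], [-177.93, 177.93]. Speed limits (degrees/s): [147.25, 147.25, 180, 180, 180, 180].

## Interface

Orientations are given as a 3x3 rotation matrix whose columns are the frame's x, y, z axes.
In Python, from station import r gives the robot as it stands.
- The arm moves only by the tool pendant, called after "Call:" as name(argument=value, ...) on one line, values as JSON. Schema: {"type":"object","properties":{"steps":{"type":"object","properties":{"segments":{"type":"array","items":{"type":"array","items":{"type":"number"},"minItems":6,"maxItems":6},"minItems":1,"maxItems":10}},"additionalProperties":false,"required":["segments"]},"jaw":{"type":"number"},"squeeze":{"type":"number"},"only":{"type":"string"},"quiet":{"type":"boolean"},"lines":{"type":"string"}},"required":["steps"],"additionalProperties":false}. steps is an object whose key "segments" holds a list of rows, 1 to 10 of them, each of 6 numbers: dx, dy, dz in fractions of the full range, 1 being 600 mm, then a rotation vector rx, ry, rz in normalised numbers (1 is 60 degrees); each row is the pose to reach, as a shift and turn from the pose commanded when the call began, along the tool's axes at that moment; what a row does not reach only later rows make up. A row lasts 1/8 s, in which the tool goes at most 62.5 mm and 10.7 degrees, less where a joint would pass 70% of its speed; a pose out of reach is approached as far as the arm can. jaw is the finger opening in mm, set as the call begins (left out keeps the last). The fingers move at their own pace and stop on an object; squeeze is the grip in N (left out, the last holds). Time passes only in rows, so rows that do not move let the fingers close. The tool returns the time, the measured TCP pose, the force, the opening and the grip force at its end. only (a regular expression) keeps the lines of the reply that match it, lines (a string "A,B") keeps lines A to B, and quiet returns only ok. Input that does not fit is refused with a message, and nothing moves.
- r.get_obs(): the state, without advancing time (a new reading comes with each control period).
- r.snapshot(name): name is "scene" or "top" or "wrist"; returns the picture (420x560x3 uint8, blue, green, red); there is no depth.
- r.calibration(name): a dict with "fov_y" (degrees; the focal length in pixels is half the picture's height over the tangent of half this angle, whatever the lens; pixels are square), "cx", "cy" (the principal point, pixels), "eye" and "rotation" of the camera in the world. Camera axes: x right, y down, z forward; pixel columns grow to the right and rows downward; lengths in mm; the calibration is good to about 2 mm. A picture is of the moment at which its call begins: read the wrist's pose just before it. calibration takes no time and is no camera call; for the wrist camera it gives the pose at the moment of the call.
- r.finish_job(): hands the job in; it is judged then, once.
The state is a dict: "time_s": time; "qpos": joint angles; "qd": joint speeds; "tau": joint torques, N m; "eef_pos": TCP position; "eef_rot": TCP orientation; "ft_force": force on the tool from outside, world axes, zero at the start; "ft_torque": the same for the moment, N m; "finger_gap": finger opening in mm; "finger_force": force on a finger pad.
Only numpy, scipy, OpenCV 4.12 (cv2) and the standard library are available. Lean on these libraries where they do the work, as an engineer would, in place of code of your own. Each camera call takes 0.05 s, during which the arm holds its last target. There are 200 camera calls.

## Task

Squeeze in the orange button on the black grip collar of the telescopic drive shaft and, with it kept in, pull the inner half straight out past the first stop to the second stop, as far as it will go, so that both the red and the green band show. It springs back if you let go, so finish while still holding the collar there with the button squeezed in, ready for a colleague to measure the shaft. Leave the other things on the bench where they are.

Things in the scene. Friction and masses are not known exactly. Their poses are not given: they have to be found in the camera images.
- stand: fixed stand (bolted down, plate 300 x 120 x 12 mm) carrying the telescopic shaft level, its axis 75 mm above the table. Origin: on the table below the centre of the black grip collar of the shut shaft. x axis: along the shaft, the way the inner half pulls out; z up; y axis: to the side of the orange button. Two green clamps, 118 mm high, at x -85 and -205 mm
- tube_mouth (a point): centre of the open end of the fixed yellow guard tube, axes as the stand's, 45 mm behind (-x) the collar's centre when shut. The tube is 60 mm across (black ring at the mouth 66) and runs back 215 mm to a ribbed yellow cone 114 mm across and a dark fork stub, which ends 368 mm behind this point
- grip (a point): centre of the black grip collar on the inner half, axes as the stand's; moves with it. Collar: block 50 mm long (x), 40 wide (y), 46 high, centre 75 mm above the table. Behind it an aluminium tube 36 mm across runs into the guard tube; ahead a dark steel fork 42 mm wide reaches 85 mm from this point. It slides only along x, does not turn, and is carried by the stand (0.6 to 1.1 kg)
- button_face (a point): centre of the outer face of the round orange release button, 21 mm across, in the middle of the collar's +y side; it stands 6 mm proud of the collar (26 mm from the collar's centre) when out. Closing the gripper across the collar along y presses it in flush; it springs out when let go. 40 to 80 N of grip keeps a firm hold
- button (a joint): how far the orange button is pressed in, m: 0 out, 0.006 flush with the collar, 0.007 at most; about 2 N to start and 5.5 N to be flush. The latch is free above 0.0045; with the button out the latch blocks the inner half at 0 (shut) and at 0.06
- inner (a joint): how far the inner half is pulled out, m: 0 shut and latched; 0.06 first stop (red band is out of the guard tube; the latch catches here if the button is out); 0.12 second stop, hard end of travel, no latch (green band out too). An inside spring pulls back, 3 N at 0 to 8 N at 0.12, with 1 N friction; let go, it runs back and locks at the first stop
- red_bin: bystander: open red stock bin with fittings, 140 x 100 x 70 mm high; origin at the centre of its underside, z up
- blue_bin: bystander: open blue stock bin with fittings, 140 x 100 x 70 mm high; origin at the centre of its underside, z up
- boot: bystander: black rubber boot, 96 mm across, 45 mm high; origin at the centre of its underside, z up
- cross: bystander: steel universal-joint cross, 70 x 70 x 32 mm high; origin at the centre of its underside, z up
- spanner: bystander: steel spanner lying flat along its x axis, about 180 mm long; origin under its middle, z up
- grease: bystander: grease can, 66 mm across, 90 mm high; origin at the centre of its underside, z up
- coupling: bystander: small brass hose coupling, 38 mm across, 34 mm high; origin at the centre of its underside, z up

How it is judged:
By the outcome, as a careful person would: the job done as asked, in the order asked, and still so for the second after the job is handed in, while the arm keeps its last pose, push and grip.
It also fails if it takes over 32 s, if anything falls off the work surface, if the arm or the gripper's body presses on something with over 40 N, if the wrist force passes 120 N, or if a joint passes its speed limit or range.

## Working session

There is one attempt and no reset: what is moved stays moved. The work goes in short steps, Python scripts to look and compute and a tool call to move; the robot and the scene stay as the last step left them, time stands still between calls to the robot, and variables do not carry over. Pictures are saved under pics/ and viewed, at most 10 in all, crops included, and the job is handed in when it is done.

```bash
mkdir -p pics; python3 - <<'E'
from station import r
import cv2,numpy as np
o=r.get_obs();print(o['time_s'],o['eef_pos'],np.round(o['eef_rot'],3).tolist(),o['finger_gap'])
a=r.snapshot("scene");b=r.snapshot("top")
cv2.imwrite("pics/scene.png",a);cv2.imwrite("pics/top.png",b)
for n in("scene","top"):print(n,r.calibration(n))
E
```

```text
0.0 [186.07836009 490.4789881  230.61245928] [[-0.935, 0.355, -0.001], [0.355, 0.935, -0.001], [0.0, -0.002, -1.0]] 85.47527488417536
scene {'fov_y': 47.55141388518072, 'cx': 285.7604286233799, 'cy': 213.25169269108633, 'eye': array([1408.50763068, -489.74985384,  753.80830587]), 'rotation': array([[ 0.42315509,  0.53352902, -0.73231588],
       [ 0.90603744, -0.25451531,  0.33810963],
       [-0.00599431, -0.80657841, -0.59109672]])}
top {'fov_y': 50.370736091751425, 'cx': 278.58460158127684, 'cy': 209.20734004524618, 'eye': array([ 421.75861381, -111.78670679, 1219.24489982]), 'rotation': array([[ 0.02017995, -0.99398848,  0.10760884],
       [-0.99971575, -0.01869436,  0.01479646],
       [-0.01269583, -0.10787685, -0.9940832 ]])}
```

View pics/scene.png

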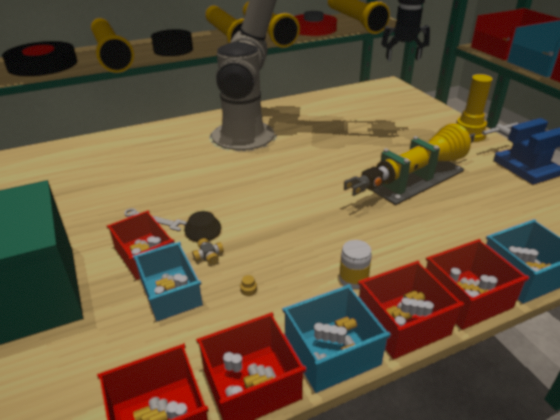

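View pics/top.png

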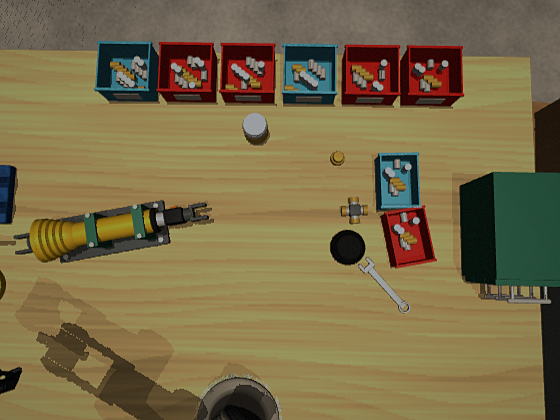

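Scene: the shaft points to world -y, with the orange button near (378,181) on its +x side. Top: collar near (178,216), fork tip near (212,212), and tube mouth near (155,221).

```bash
cat > h.py <<'E'
import numpy as np
def ray(c,u,v,h=420):
    f=h/2/np.tan(np.radians(c['fov_y']/2)); d=c['rotation']@np.array([(u-c['cx'])/f,(v-c['cy'])/f,1]); return d
def onplane(c,u,v,z):
    d=ray(c,u,v); return c['eye']+d*(z-c['eye'][2])/d[2]
def proj(c,p):
    q=c['rotation'].T@(np.array(p)-c['eye']); f=210/np.tan(np.radians(c['fov_y']/2)); return q[:2]/q[2]*f+[c['cx'],c['cy']]
E
python3 - <<'E'
from station import r
import cv2,numpy as np
from h import *
b=cv2.imread("pics/top.png");a=cv2.imread("pics/scene.png")
v=np.hstack([cv2.resize(b[185:265,130:225],None,fx=4.2,fy=4.2,interpolation=cv2.INTER_CUBIC),cv2.resize(a[140:220,335:430],None,fx=4.2,fy=4.2,interpolation=cv2.INTER_CUBIC)])
cv2.imwrite("pics/crop.png",np.clip(v*1.8,0,255).astype(np.uint8));print(v.shape)
hsv=cv2.cvtColor(b,cv2.COLOR_BGR2HSV)
m=cv2.inRange(hsv,(20,180,90),(32,255,255));m[:,:66]=0;m[:,160:]=0;m[:190]=0;m[260:]=0
ys,xs=np.nonzero(m);print(len(xs),xs.min(),xs.max())
T=r.calibration("top")
# centre line of tube by column
P=np.array([[x,np.median(ys[xs==x]),ys[xs==x].min(),ys[xs==x].max()] for x in range(66,160) if (xs==x).sum()>12]);print(P[::6].tolist())
h=cv2.cvtColor(a,cv2.COLOR_BGR2HSV)
m=cv2.inRange(h,(5,170,90),(16,255,255))[165:200,360:400]
y,x=np.nonzero(m);print('orange scene',x.mean()+360,y.mean()+165,len(x))
E
```

```text
(336, 798, 3)
1352 66 152
[[66.0, 234.5, 222.0, 247.0], [72.0, 235.5, 224.0, 247.0], [78.0, 233.5, 223.0, 244.0], [84.0, 235.0, 227.0, 243.0], [102.0, 229.5, 219.0, 240.0], [108.0, 228.5, 218.0, 239.0], [114.0, 227.0, 216.0, 238.0], [120.0, 225.5, 215.0, 236.0], [126.0, 224.5, 214.0, 235.0], [144.0, 217.0, 211.0, 223.0]]
orange scene 377.64285714285717 181.0 28
```

View pics/crop.png

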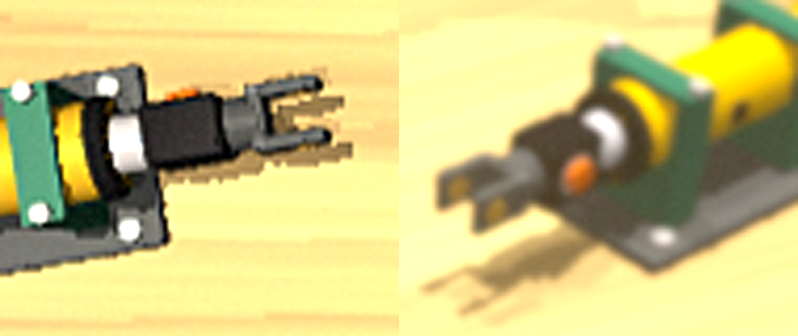

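Left half (top view): the collar spans about (147–221, 95–165) in the crop, with the orange button on its upper side at (182,93). Right half (scene): the button is centred at (580,174). The bench is clear ahead of the fork.

```bash
python3 - <<'E'
from station import r
import numpy as np
from h import *
T=r.calibration("top");S=r.calibration("scene")
pt=lambda x,y:(x/4.2+130-.4,y/4.2+185-.4)
ps=lambda x,y:((x-399)/4.2+335-.4,y/4.2+140-.4)
A=[]
for x,lo,hi in((66,222,247),(102,219,240),(108,218,239),(114,216,238),(120,215,236),(126,214,235)):
    p=(onplane(T,x,lo,75)+onplane(T,x,hi,75))/2;A.append(p);w=np.linalg.norm(onplane(T,x,lo,75)-onplane(T,x,hi,75));print('tube',p.round(1),w.round(1))
tip=(onplane(T,*pt(320,82),75)+onplane(T,*pt(326,136),75))/2;print('tip',tip.round(1))
coll=onplane(T,*pt(184,130),98);print('collar',coll.round(1))
c0=onplane(T,*pt(147,135),98);c1=onplane(T,*pt(221,126),98);print('len',np.linalg.norm(c1-c0))
A=np.array(A[1:]);
d=tip-A.mean(0);d/=np.linalg.norm(d);print('dir tube-tip',d.round(4),np.degrees(np.arctan2(d[1],d[0])))
print('grip from tip',(tip-85*d).round(1))
b=onplane(S,*ps(580,174),75);y=np.array([-d[1],d[0],0]);print('button',b.round(1),'grip from button',(b-26*y).round(1))
o=r.get_obs();R=o['eef_rot'];print('now proj onto tool y', 'shaft dir in tool',(R.T@d).round(3))
E
```

```text
tube [469.9 451.8  75. ] 64.5
tube [484.5 359.4  75. ] 54.2
tube [487.4 344.   75. ] 54.3
tube [491.6 328.7  75. ] 56.9
tube [495.7 313.4  75. ] 54.3
tube [498.6 298.   75. ] 54.3
tip [538.7  91.3  75. ]
collar [522.  170.6  98. ]
len 44.889169713866075
dir tube-tip [ 0.1945 -0.9809  0.    ] -78.78186413506145
grip from tip [522.1 174.6  75. ]
button [541.6 179.4  75. ] grip from button [516.1 174.3  75. ]
now proj onto tool y shaft dir in tool [-0.53  -0.848  0.001]
```

The manual's scale: shifts go in shares of 600 mm and turns go in shares of 60 degrees. Converting my numbers, -425 mm / 600 = -0.7083, -178 mm / 600 = -0.2967, 58 degrees / 60 = 0.9667.

Call:
pendant(steps={"segments":[[-0.0833, -0.0333, 0, 0, 0, 0.1167], [-0.175, -0.075, 0.0083, 0, 0, 0.25], [-0.2667, -0.1167, 0.0167, 0, 0, 0.3833], [-0.3583, -0.15, 0.025, 0, 0, 0.5167], [-0.45, -0.1917, 0.0333, 0, 0, 0.6333], [-0.5417, -0.225, 0.0417, 0, 0, 0.7667], [-0.625, -0.2667, 0.05, 0, 0, 0.8667], [-0.7083, -0.2967, 0.05, 0, 0, 0.9667], [-0.7083, -0.2967, 0.05, 0, 0, 0.9667]]}, jaw=85)

```text
time_s: 1.23
eef_pos: [522.5, 170.9, 200.4]
eef_rot: [[-0.189, 0.982, -0.0], [0.982, 0.189, -0.001], [-0.0, -0.0, -1.0]]
ft_force: [-0.0, 1.3, 0.0]
finger_gap: 85.0
finger_force: 0.0
```

```bash
python3 - <<'E'
from station import r
import cv2,numpy as np
from h import *
o=r.get_obs();C=r.calibration("wrist");w=r.snapshot("wrist");print(o['eef_pos'],o['eef_rot'].round(4).tolist(),o['qd'].round(2),C)
cv2.imwrite("pics/w1.png",w);np.save("w1.npy",C,allow_pickle=True)
E
```

```text
[522.49831912 170.93042068 200.44010353] [[-0.1894, 0.9819, -0.0003], [0.9819, 0.1894, -0.0006], [-0.0005, -0.0004, -1.0]] [ 3.63 -1.71  3.01  1.41  0.62 -0.5 ] {'fov_y': 60.68132168288867, 'cx': 279.87660565488034, 'cy': 204.608592199137, 'eye': array([509.82090271, 237.48268086, 343.68133196]), 'rotation': array([[ 9.81681468e-01,  1.83609315e-01,  5.08833460e-02],
       [ 1.90528737e-01, -9.45259391e-01, -2.64921656e-01],
       [-5.44123188e-04,  2.69763420e-01, -9.62926478e-01]])}
```

View pics/w1.png

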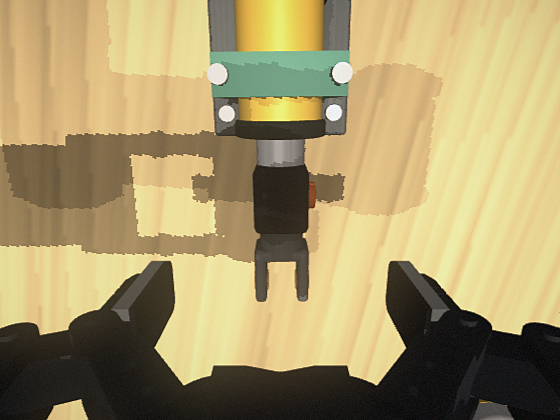

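The wrist picture shows the shaft in line with the tool. The collar spans columns 255–309 and rows 166–235, with the button at (313,195), fork tips near rows 298–301, and ring mouth near row 137.

```bash
python3 - <<'E'
import numpy as np,cv2
from station import r
from h import *
C=np.load("w1.npy",allow_pickle=True).item()
print('front top edge', [onplane(C,u,235,98).round(1) for u in(257,307)])
print('tip',[onplane(C,u,300,z).round(1) for u in (261.5,301.5) for z in(75,)])
b=onplane(C,312.5,195,75);print('button',b.round(1))
P=[(onplane(C,(236+326)/2,15,75)),onplane(C,(237+323)/2,45,75),onplane(C,(239+322)/2,108,75)];print('tube',np.round(P,1))
tip=(onplane(C,261.5,300,75)+onplane(C,301.5,300,75))/2
bolts=[onplane(C,*u,12) for u in((226,113),(334,113))];e=bolts[1]-bolts[0];print('bolts',np.round(bolts,1),np.degrees(np.arctan2(e[1],e[0])))
caps=[onplane(C,*u,118) for u in((217.5,74),(342,73))];e=caps[1]-caps[0];print('caps',np.round(caps,1),np.degrees(np.arctan2(e[1],e[0])))
d=tip-P[0];d/=np.linalg.norm(d);y=np.array([-d[1],d[0],0]);print(np.degrees(np.arctan2(d[1],d[0])))
fe=(onplane(C,257,235,98)+onplane(C,307,235,98))/2
print('grips',(tip-85*d).round(1),(b-26*y).round(1),(fe-25*d).round(1), ((caps[0]+caps[1])/2+85*d).round(1))
E
```

```text
front top edge [array([510.8, 144.1,  98. ]), array([546.6, 151.1,  98. ])]
tip [array([524.7,  78.9,  75. ]), array([557.7,  85.3,  75. ])]
button [547.3 175.9  75. ]
tube [[499.4 294.7  75. ]
 [502.3 276.1  75. ]
 [510.6 234.9  75. ]]
bolts [[463.7 220.7  12. ]
 [558.7 239.1  12. ]] 10.984366068209273
caps [[470.1 247.3 118. ]
 [542.4 261.9 118. ]] 11.414766211306189
-78.8569904648052
grips [524.8 165.5  75. ] [521.8 170.9  75. ] [523.9 172.1  98. ] [522.7 171.2 118. ]
```

Converted, 145 mm / 600 = 0.2417, 130 mm / 600 = 0.2167.

Call:
pendant(steps={"segments":[[0, 0, 0.075, 0, 0, 0], [0, 0, 0.1583, 0, 0, 0], [0, 0, 0.2167, 0, 0, 0], [0, 0, 0.2417, 0, 0, 0], [0, 0, 0.2417, 0, 0, 0]]}, jaw=85)

```text
time_s: 1.9
eef_pos: [519.8, 174.3, 56.1]
eef_rot: [[-0.196, 0.981, -0.001], [0.981, 0.196, -0.0], [0.0, -0.001, -1.0]]
ft_force: [0.7, 0.5, 0.4]
finger_gap: 84.9
finger_force: 0.0
```

Call:
pendant(steps={"segments":[[0, 0, 0, 0, 0, 0], [0, 0, 0, 0, 0, 0], [0, 0, 0, 0, 0, 0], [0, 0, 0, 0, 0, 0]]}, jaw=30, squeeze=25)

```text
time_s: 2.4
eef_pos: [522.6, 174.0, 58.1]
eef_rot: [[-0.195, 0.981, 0.005], [0.981, 0.195, 0.001], [0.0, 0.005, -1.0]]
ft_force: [4.3, 0.9, 6.7]
finger_gap: 39.7
finger_force: 26.8
```

Converted, -2 mm / 600 = -0.0033, -1 mm / 600 = -0.0017.

Call:
pendant(steps={"segments":[[0, 0.0017, 0, 0, 0, 0], [0, 0.0033, -0.0017, 0, 0, 0], [0, 0.0033, -0.0033, 0, 0, 0]]}, jaw=30, squeeze=60)

```text
time_s: 2.78
eef_pos: [522.5, 174.0, 58.3]
eef_rot: [[-0.195, 0.981, 0.001], [0.981, 0.195, 0.0], [-0.0, 0.001, -1.0]]
ft_force: [0.1, 0.2, -6.7]
finger_gap: 39.1
finger_force: 61.0
```

```bash
python3 - <<'E'
from station import r
import cv2
w=r.snapshot("wrist");cv2.imwrite("pics/w2.png",w)
E
```

```text
(no output)
```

View pics/w2.png

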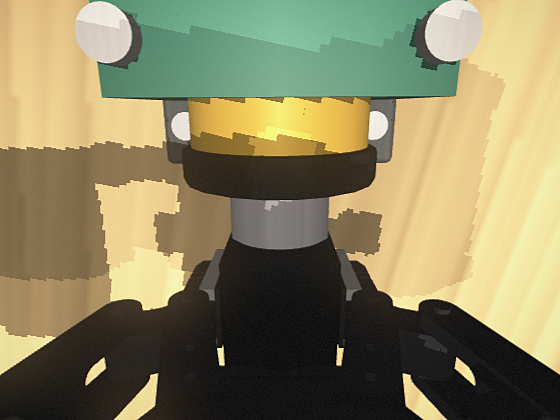

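The picture shows the collar held squarely between both pads, with the shaft still shut. Pulling out now along tool -x.

Converted, -85 mm / 600 = -0.1417, -75 mm / 600 = -0.125.

Call:
pendant(steps={"segments":[[-0.0083, 0, 0.0017, 0, 0, 0], [-0.025, 0, 0.0017, 0, 0, 0], [-0.045, 0, 0.0017, 0, 0, 0], [-0.065, 0, 0.0017, 0, 0, 0], [-0.085, 0, 0.0017, 0, 0, 0], [-0.105, 0, 0.0017, 0, 0, 0], [-0.125, 0, 0.0017, 0, 0, 0], [-0.1417, 0, 0.0017, 0, 0, 0]]})

```text
time_s: 3.82
eef_pos: [539.2, 91.7, 58.2]
eef_rot: [[-0.195, 0.981, 0.001], [0.981, 0.195, 0.002], [0.002, 0.002, -1.0]]
ft_force: [-4.1, 8.5, 7.4]
finger_gap: 39.7
finger_force: 62.4
```

Converted, -40 mm / 600 = -0.0667, -39 mm / 600 = -0.065.

Call:
pendant(steps={"segments":[[-0.0167, 0, -0.0017, 0, 0, 0], [-0.0333, 0, -0.0017, 0, 0, 0], [-0.0467, 0, -0.0017, 0, 0, 0], [-0.0567, 0, -0.0017, 0, 0, 0], [-0.0617, 0, -0.0017, 0, 0, 0], [-0.065, 0, -0.0017, 0, 0, 0], [-0.0667, 0, -0.0017, 0, 0, 0], [-0.0667, 0, -0.0017, 0, 0, 0]]})

```text
time_s: 4.82
eef_pos: [546.3, 56.3, 58.2]
eef_rot: [[-0.195, 0.981, -0.0], [0.981, 0.195, 0.007], [0.007, 0.001, -1.0]]
ft_force: [-2.3, 25.2, -0.7]
finger_gap: 39.4
finger_force: 61.8
```

Call:
pendant(steps={"segments":[[0, 0, 0, 0, 0, 0], [0, 0, 0, 0, 0, 0], [0, 0, 0, 0, 0, 0], [0, 0, 0, 0, 0, 0]]})

```text
time_s: 5.32
eef_pos: [546.4, 56.3, 58.2]
eef_rot: [[-0.195, 0.981, 0.0], [0.981, 0.195, 0.007], [0.006, 0.001, -1.0]]
ft_force: [-2.7, 25.4, 0.0]
finger_gap: 39.5
finger_force: 61.8
```

```bash
python3 - <<'E'
from station import r
import cv2,numpy as np
w=r.snapshot("wrist");s=r.snapshot("scene")
v=np.hstack([cv2.resize(w,(400,300)),cv2.resize(s[110:230,300:460],(400,300),interpolation=cv2.INTER_CUBIC)]);cv2.imwrite("pics/w3.png",np.clip(v*1.3,0,255).astype(np.uint8))
E
```

```text
(no output)
```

View pics/w3.png

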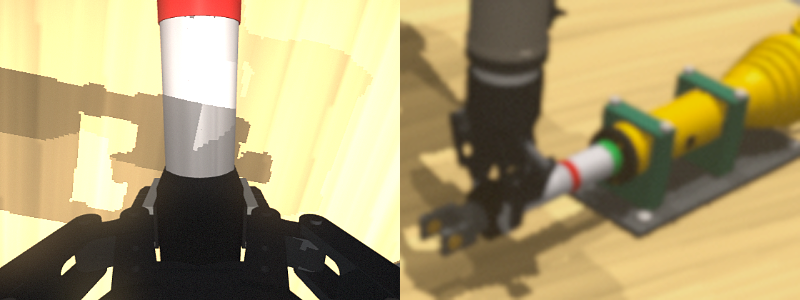

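Red band (570,175) and green band (612,155) both show; the collar is still held squarely and the button is flush (gap 39.5 mm).

```bash
python3 -c "
from station import r
print(r.finish_job())"
```

```text
the job is handed in; nothing more can be done
None
```

The inner half is pulled out about 120 mm to the second stop, with the red and green bands both showing, the collar still held at about 62 N with the button squeezed in, and the job handed in.

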